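# Kit the roller parts on their outlined pads

### The arm

A 6-joint arm with a two-finger parallel gripper is mounted at the origin on the work surface. World frame = base frame: x ahead of the robot, y to its left, z up, the work surface at z = 0. Lengths are in m, angles in degrees, forces in N, time in s.
With the tool pointing down it reaches from about 0.325 to 0.85 m from the base axis. Payload 15.5 kg.
Tool frame: the origin (TCP) lies midway between the tips of the shut fingers; the grasp point (between the pads) lies 19 mm behind it; y points along the fingers, x is the direction in which the jaws open and shut, and the axes are right-handed (so a half turn about y gives the same grasp; the last joint's range is limited). The gripper opens to 91 mm and grips with 3 to 60 N. Pads are 32 mm wide; open, the fingers measure 118 mm over their backs; the gripper's body (76 mm by 178 mm) begins 60 mm behind the grasp point.
Start: joints at [-73.768, 28.281, 77.091, -0, 74.628, -5.472], TCP at [0.231, -0.581, 0.214] pointing down, gripper open.
Joint ranges: [-166.48, 166.48], [-47.26, 123.95], [12.59, 153.08], [-70.14, 250.14], [6.76, 159.57], [-176.63, 176.63]. Speed limits (degrees/s): [108.29, 108.29, 147.25, 172.46, 172.46, 172.46].

### API

Orientations are given as a 3x3 rotation matrix whose columns are the frame's x, y, z axes.
In Python, from bench import ctrl gives the robot as it stands. The module is installed in compiled form; this text tells all that it offers. Calls block until the motion is done:
- ctrl.goto(position, orientation): joint-space move of the TCP to a pose.
- ctrl.move_l(position, vel=0.15, ori=None, contact_N=None): straight line of the TCP; ori=None keeps the orientation; vel is the mean speed in m/s. With contact_N (N) it stops when the force on the tool has changed by that much, and returns True; else False.
- ctrl.movej(angles): joint-space move.
- ctrl.command_gripper(opening): opening from 0.0 (shut) to 1.0 (fully open); the grip force is fixed at half the most; returns when the fingers have stopped.
- ctrl.sleep(seconds).
- ctrl.ik(position, orientation): joint angles nearest the present ones, or None.
- ctrl.read_camera(name): name is "scene" or "top"; returns the picture (480x640x3 uint8, blue, green, red); there is no depth.
- ctrl.camera_params(name): a dict with "fx", "fy", "cx", "cy" (pixels), "pose" (4x4, takes a point from camera to world coordinates). Camera axes: x right, y up, looking along -z (the intrinsics and any distortion apply to the point x, -y, -z); pixel columns grow to the right and rows downward; lengths in m; the calibration is good to about 2 mm. A picture is of the moment at which its call begins. camera_params takes no time and is no camera call.
A pose or a line that the arm cannot do raises ctrl.MotionError and nothing moves.
- ctrl.sign_off(): hands the job in, once; it reports no verdict.
Readings, each from a call of its own:
- ctrl.current_t(): time.
- ctrl.current_q(): joint angles.
- ctrl.current_dq(): joint speeds.
- ctrl.current_effort(): joint torques, N m.
- ctrl.current_tool_pos(): TCP position.
- ctrl.current_eef_rot(): TCP orientation.
- ctrl.current_contact_force(): force on the tool from outside, world axes, zero at the start.
- ctrl.current_wrist_torque(): the same for the moment, N m.
- ctrl.current_grip_width(): opening from 0.0 (shut) to 1.0 (fully open).
Only numpy, scipy, OpenCV 4.12 (cv2) and the standard library are available. Lean on these libraries where they do the work, as an engineer would, in place of code of your own. Each camera call takes 0.05 s, during which the arm holds its last target. There are 200 camera calls.

### The job

Lay out the kit for one roller frame: set the round flange, the square post foot, the U-channel and the shaft collar each on the plywood pad whose outline has its shape and size, upright, centred and square inside the black line. Set the parts down rather than dropping them, and leave the jar and the tin standing where they are.

Things in the scene. Friction and masses are not known exactly. Their poses are not given: they have to be found in the camera images.
- flange: Bright steel bearing flange, lying flat: a round disc 84 mm across and 10 mm thick with a solid round boss 40 mm across in the middle, rising to 45 mm above the underside. Origin at the centre of the underside, z up along the boss; its yaw does not matter.
- foot: Dark steel post foot: a square plate 80 x 80 mm, 8 mm thick, with a square stub 30 x 30 mm in the middle rising to 45 mm above the underside, its faces parallel to the plate's edges. Origin at the centre of the underside, x and y along the edges, z up.
- channel: Dark steel U-channel bracket, open upwards: 90 mm long (its x), 40 mm wide over the outside (its y), 35 mm high, walls 5 mm thick. Grip it across its 40 mm width, on the outer faces. Origin at the centre of the underside, z up.
- collar: Bright steel shaft collar, a thick plain ring standing on its flat face: 50 mm outside, 30 mm bore, 36 mm high. Origin at the centre of the underside, z up along its bore; its yaw does not matter.
- pad_flange: Plywood kitting pad, 120 x 120 mm, 6 mm thick, fixed to the bench, with a black line drawn on it (4 mm wide, no obstacle; sizes to its middle): a large circle, 96 mm across, 6 mm outside the flange's edge all round. Origin at the pad's centre on the bench, 6 mm below its top face; z up.
- pad_foot: Plywood kitting pad, 120 x 120 mm, 6 mm thick, fixed to the bench, with a black line drawn on it (4 mm wide, no obstacle; sizes to its middle): a square, 92 x 92 mm, sides parallel to the pad's x and y edges, 6 mm outside the post foot's edges. Origin at the pad's centre on the bench, 6 mm below its top face; z up. The foot may stand in any of its four quarter turns.
- pad_channel: Plywood kitting pad, 120 x 120 mm, 6 mm thick, fixed to the bench, with a black line drawn on it (4 mm wide, no obstacle; sizes to its middle): an oblong, 102 mm (along the pad's x) by 52 mm (along its y), 6 mm outside the channel's edges. Origin at the pad's centre on the bench, 6 mm below its top face; z up. The channel may lie either way round.
- pad_collar: Plywood kitting pad, 120 x 120 mm, 6 mm thick, fixed to the bench, with a black line drawn on it (4 mm wide, no obstacle; sizes to its middle): a small circle, 62 mm across, 6 mm outside the collar's edge all round. Origin at the pad's centre on the bench, 6 mm below its top face; z up.
- jar: Bystander: glass jar with a steel cap, 50 mm across, 65 mm high, standing loose among the parts. Origin at the centre of its underside, z up.
- tin: Bystander: small tin with a paper label, 56 mm across, 70 mm high, standing loose among the parts. Origin at the centre of its underside, z up.

How it is judged:
By the outcome, as a careful person would: the job done as asked, in the order asked, and still so for the second after the job is handed in, with the robot touching nothing.
It also fails if it takes over 112 s, if anything falls off the work surface, if the arm or the gripper's body presses on something with over 40 N, if the wrist force passes 120 N, or if a joint passes its speed limit or range.

## Working session

There is one attempt and no reset: what is moved stays moved. The work goes in short steps, each a Python script; the robot and the scene stay as the last script left them, time stands still between calls to the robot, and variables do not carry over. Pictures are saved under pics/ and viewed, about 12 in all and at most 16, crops included, and the job is handed in when it is done.

```bash
mkdir -p pics; ls; python3 - <<'E'
from bench import ctrl
import cv2,numpy as np
np.set_printoptions(precision=4,suppress=True)
for n in("top","scene"):
    cv2.imwrite(f"pics/{n}0.png",ctrl.read_camera(n)); print(n,ctrl.camera_params(n))
print(ctrl.current_t(),ctrl.current_eef_rot(),ctrl.current_grip_width())
E
```

```text
pics
top {'fx': 460.20669349364067, 'fy': 460.20669349364067, 'cx': 315.69332372576037, 'cy': 237.71127546913007, 'pose': array([[-0.0184,  0.9924, -0.1216,  0.3857],
       [-0.9998, -0.0179,  0.0054, -0.0018],
       [ 0.0032,  0.1217,  0.9926,  1.0327],
       [ 0.    ,  0.    ,  0.    ,  1.    ]])}
scene {'fx': 589.3649691923472, 'fy': 589.3649691923472, 'cx': 326.54683893245783, 'cy': 241.63402904213308, 'pose': array([[ 0.6422, -0.5112,  0.5713,  1.323 ],
       [ 0.7665,  0.439 , -0.4688, -0.6534],
       [-0.0112,  0.7389,  0.6737,  1.0103],
       [ 0.    ,  0.    ,  0.    ,  1.    ]])}
0.1 [[ 0.3698 -0.0003  0.9291]
 [-0.9291  0.0011  0.3698]
 [-0.0011 -1.      0.0001]] 0.9984515156315038
```

View pics/top0.png

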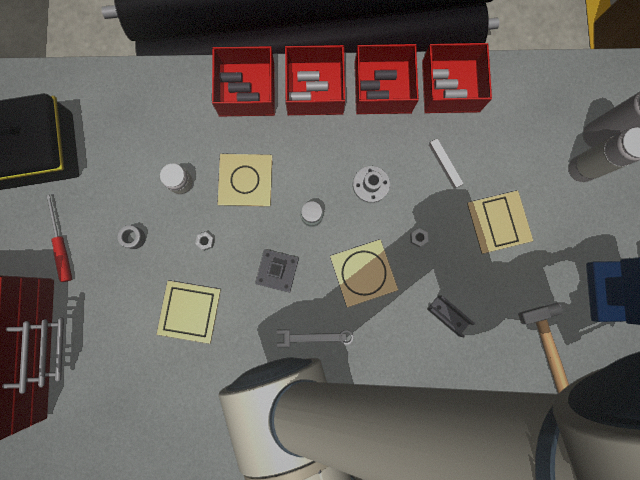

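View pics/scene0.png

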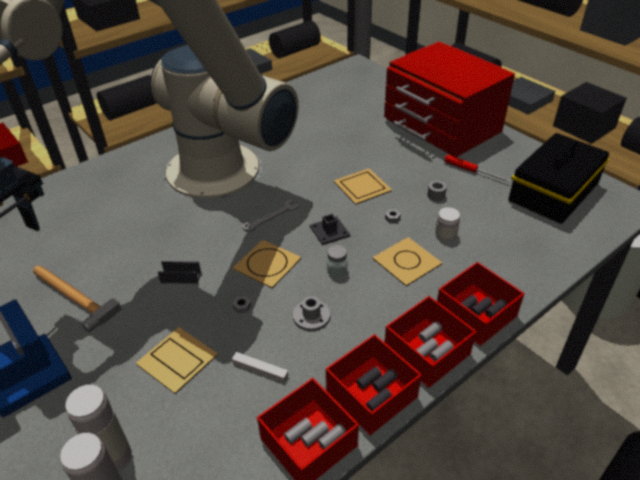

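The top view shows these positions (pixels):

| Item | Pixel position |
|---|---|
| flange | (372,183) |
| foot | (277,270) |
| channel | (452,314) |
| collar | (131,237) |
| pad_collar | (245,180) |
| pad_foot | (190,311) |
| pad_flange | (364,272) |
| pad_channel | (501,222) |
| jar and tin | (312,212) and (175,178) |

The scene view agrees. Next I'll measure the pads automatically and zoom in on the parts.

```bash
cat > h.py <<'E'
from bench import ctrl
import cv2,numpy as np
np.set_printoptions(precision=4,suppress=True)
def P(n="top"): return ctrl.camera_params(n)
def ray(px,z,n="top"):
    c=P(n);T=c["pose"];px=np.atleast_2d(np.asarray(px,float))
    d=np.c_[(px[:,0]-c["cx"])/c["fx"],-(px[:,1]-c["cy"])/c["fy"],-np.ones(len(px))]@T[:3,:3].T
    return T[:3,3]+d*((z-T[2,3])/d[:,2])[:,None]
def proj(X,n="top"):
    c=P(n);T=c["pose"];p=(np.atleast_2d(X)-T[:3,3])@T[:3,:3]
    return np.c_[c["cx"]+c["fx"]*p[:,0]/-p[:,2],c["cy"]+c["fy"]*p[:,1]/p[:,2]]
def pads(img):
    h=cv2.cvtColor(img,cv2.COLOR_BGR2HSV)
    m=((h[...,0]>10)&(h[...,0]<35)&(h[...,1]>60)).astype(np.uint8)
    cs,_=cv2.findContours(m,cv2.RETR_EXTERNAL,cv2.CHAIN_APPROX_NONE)
    out=[]
    for c in cs:
        if not 1500<cv2.contourArea(c)<6000: continue
        w=ray(c[:,0,:],.006)[:,:2].astype(np.float32)
        r=cv2.minAreaRect(w); out.append((c[:,0].mean(0),r))
    return out
def crop(img,cs,hw,s,fn,cols):
    t=[cv2.resize(img[int(y)-hw:int(y)+hw,int(x)-hw:int(x)+hw],None,fx=s,fy=s,interpolation=cv2.INTER_CUBIC) for x,y in cs]
    rows=[np.hstack(t[i:i+cols]) for i in range(0,len(t),cols)]
    cv2.imwrite(fn,np.clip(np.vstack(rows).astype(float)*1.5,0,255))
E
python3 - <<'E'
from h import *
img=cv2.imread("pics/top0.png")
for c,r in pads(img): print(c,np.array(r[0]),np.array(r[1]),r[2])
crop(img,[(372,183),(277,270),(452,314),(131,237)],32,6,"pics/c1.png",2)
for n,p,z in(("jar",(312,210),.065),("tin",(173,172),.07)): print(n,ray(p,z))
E
```

```text
[188.7561 312.6463] [0.3527 0.2766] [0.0887 0.089 ] 79.59021759033203
[359.3602 268.4697] [ 0.431  -0.1127] [0.1187 0.1202] 17.149656295776367
[499.5025 221.7437] [ 0.5412 -0.424 ] [0.1198 0.1204] 12.732305526733398
[244.5842 179.4901] [0.6486 0.1524] [0.1205 0.1191] 88.98225402832031
[613.075  23.015] [ 1.0133 -0.7298] [0.1294 0.1225] 89.070556640625
jar [[ 0.564  -0.0003  0.065 ]]
tin [[0.651  0.2961 0.07  ]][ WARN:0@0.142] global loadsave.cpp:1063 imwrite_ Unsupported depth image for selected encoder is fallbacked to CV_8U.
```

View pics/c1.png

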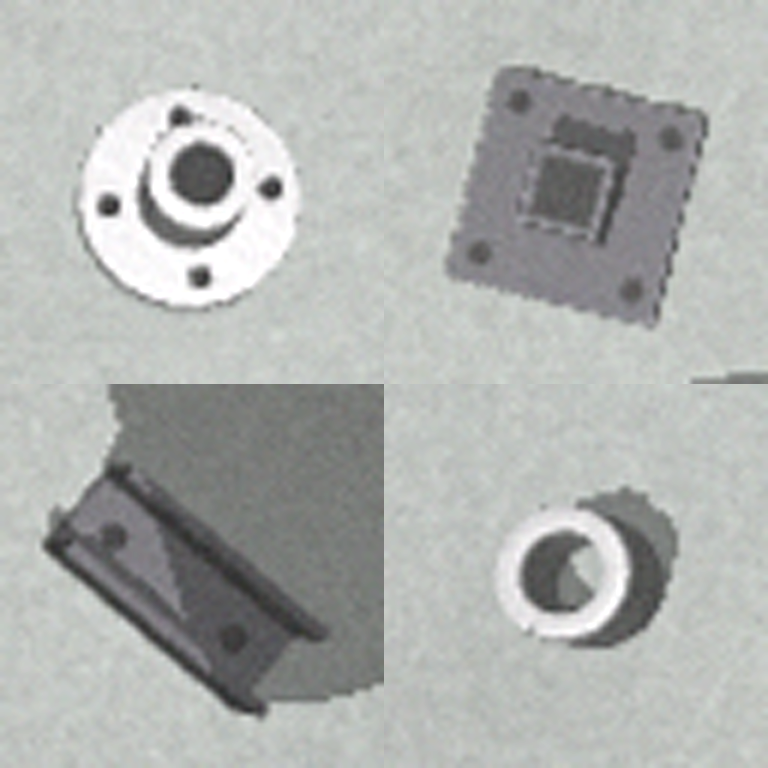

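Three of the pads measure 120 mm as they should. For pad_foot the contour found was the inside of its line, 89 mm, which fits. The crops show the flange, foot, channel and collar clearly. Next I'll fit poses and check them with wireframe overlays.

```bash
cat >> h.py <<'E'
def circ(x,y,z,r,n=60):
    a=np.linspace(0,2*np.pi,n); return np.c_[x+r*np.cos(a),y+r*np.sin(a),0*a+z]
def rect(x,y,z,th,l,w):
    c,s=np.cos(th),np.sin(th); q=np.array([[1,1],[-1,1],[-1,-1],[1,-1],[1,1]])*[l/2,w/2]
    return np.c_[q@np.array([[c,s],[-s,c]])+[x,y],np.full(5,z)]
def outline(name,x,y,th,z0=0):
    if name=="flange": return [circ(x,y,z0+.01,.042),circ(x,y,z0+.045,.02)]
    if name=="foot": return [rect(x,y,z0+.008,th,.08,.08),rect(x,y,z0+.045,th,.03,.03)]
    if name=="channel": return [rect(x,y,z0+.035,th,.09,.04),rect(x,y,z0,th,.09,.04)]
    if name=="collar": return [circ(x,y,z0+.036,.025),circ(x,y,z0+.036,.015)]
def over(img,items,hw,s,fn,cols,n="top"):
    t=[]
    for cen,ls in items:
        x0,y0=int(cen[0])-hw,int(cen[1])-hw
        im=cv2.resize(img[y0:y0+2*hw,x0:x0+2*hw],None,fx=s,fy=s,interpolation=cv2.INTER_CUBIC)
        im=np.clip(im*1.4,0,255).astype(np.uint8)
        for i,l in enumerate(ls):
            p=(proj(l,n)-[x0,y0]+.5)*s
            cv2.polylines(im,[np.round(p).astype(np.int32)],False,[(0,0,255),(0,255,0)][i%2],1)
        t.append(im)
    cv2.imwrite(fn,np.vstack([np.hstack(t[i:i+cols]) for i in range(0,len(t),cols)]))
E
python3 - <<'E'
from h import *
img=cv2.imread("pics/top0.png")
f=ray((371.0,183.6),.01)[0]; c=ray((128.66,235.9),.036)[0]
q=ray(np.array([[116,65],[324,113],[272,327],[63,272]])/6-.42+[245,238],.008)
print("foot sides",np.linalg.norm(q-np.roll(q,-1,0),axis=1)); fo=q.mean(0)
e=q[1]-q[0]+q[2]-q[3]; tf=np.arctan2(e[1],e[0])
k=ray(np.array([[122,80],[328,248],[262,330],[45,160]])/6-.42+[420,282],.035)
print("ch sides",np.linalg.norm(k-np.roll(k,-1,0),axis=1)); ch=k.mean(0)
e=k[1]-k[0]+k[2]-k[3]; tc=np.arctan2(e[1],e[0])
print(f,fo,np.degrees(tf),ch,np.degrees(tc),c)
over(img,[((372,183),outline("flange",*f[:2],0)),((277,270),outline("foot",*fo[:2],tf)),((452,314),outline("channel",*ch[:2],tc)),((131,237),outline("collar",*c[:2],0))],32,6,"pics/o1.png",2)
E
```

```text
foot sides [0.0796 0.0813 0.0799 0.079 ]
ch sides [0.093  0.0378 0.0961 0.0402]
[ 0.6326 -0.1353  0.01  ] [0.4408 0.0802 0.008 ] -104.86597188379234 [ 0.3347 -0.2941  0.035 ] -130.09504803220779 [0.5191 0.4004 0.036 ]
```

View pics/o1.png

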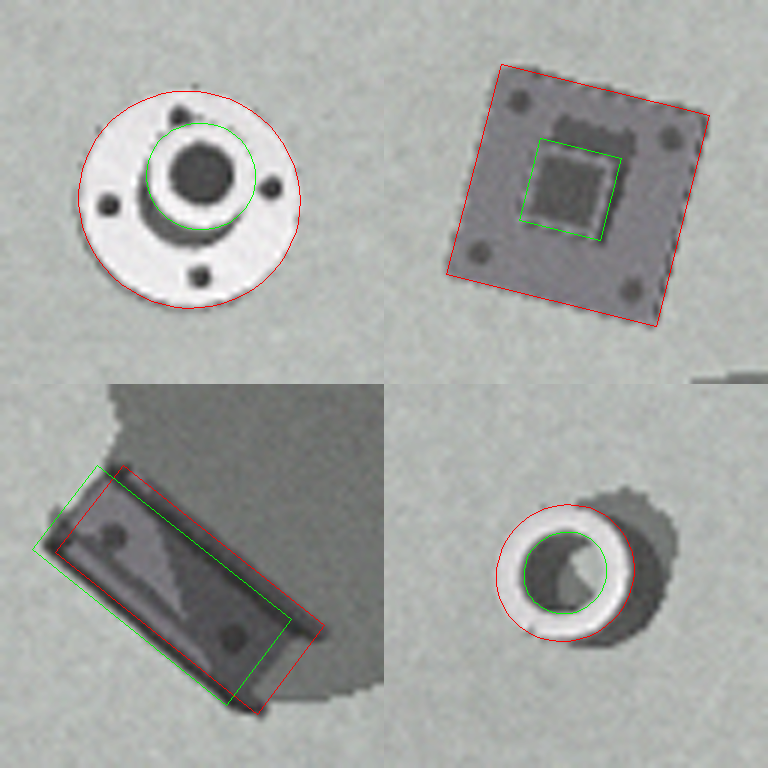

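The overlays fit the flange, foot and collar. The channel needs about +2 mm along its length, towards −x and −y. Next I'll refine the pads on their black lines, then move the flange.

```bash
cat >> h.py <<'E'
from scipy.optimize import minimize
PAD0={"flange":(.431,-.1127,np.radians(17.1)),"foot":(.3527,.2766,np.radians(-10.4)),"channel":(.5412,-.424,np.radians(12.7)),"collar":(.6486,.1524,0)}
def padline(k,x,y,th,n=160):
    if k=="flange": return circ(x,y,.006,.048,n)
    if k=="collar": return circ(x,y,.006,.031,n)
    l=rect(x,y,.006,th,*((.092,.092) if k=="foot" else (.102,.052)))
    return np.vstack([np.linspace(l[i],l[i+1],40) for i in range(4)])
def fitpad(img,k):
    g=cv2.cvtColor(img,cv2.COLOR_BGR2GRAY).astype(np.float32)
    g=cv2.GaussianBlur(g-cv2.medianBlur(img,9)[...,1].astype(np.float32),(0,0),.8)
    def cost(v):
        p=proj(padline(k,*v)).astype(np.float32); return float(cv2.remap(g,p[None,:,0],p[None,:,1],cv2.INTER_CUBIC).mean())
    p0=np.array(PAD0[k]); S=p0+np.array([[0,0,0],[.003,0,0],[0,.003,0],[0,0,.05]])
    r=minimize(cost,p0,method="Nelder-Mead",options=dict(initial_simplex=S,xatol=1e-5,fatol=1e-4)); return r.x,r.fun
def R(a):
    c,s=np.cos(a),np.sin(a); return np.array([[c,0,-s],[s,0,c],[0,-1,0]])
def best(x,y,z,angs):
    o=[]
    for a in angs:
        q=ctrl.ik([x,y,z],R(a))
        if q is not None: o.append((abs(q[5]),a))
    return min(o)[1]
def pick(x,y,a,ztip,open_=1.0,up=.16):
    ctrl.command_gripper(open_); ctrl.goto([x,y,up],R(a)); ctrl.move_l([x,y,ztip],vel=.12)
    ctrl.command_gripper(0.0); print("grip mm",ctrl.current_grip_width()*91,"t",ctrl.current_t())
def place(x,y,a,ztip,up=.16,open_=1.0):
    p=ctrl.current_tool_pos(); ctrl.move_l([p[0],p[1],up],vel=.2)
    ctrl.goto([x,y,up],R(a)); ctrl.move_l([x,y,ztip+.012],vel=.15)
    c=ctrl.move_l([x,y,ztip-.004],vel=.02,contact_N=4); p=ctrl.current_tool_pos()
    print("contact",c,"dz",p[2]-ztip,"xy err",p[:2]-[x,y])
    ctrl.command_gripper(open_); ctrl.move_l([x,y,up],vel=.2); print("t",ctrl.current_t())
E
python3 - <<'E'
from h import *
img=cv2.imread("pics/top0.png")
V={}
for k in PAD0:
    v,f=fitpad(img,k); V[k]=v; print(k,v,np.degrees(v[2]),f,v-PAD0[k])
assert all(np.linalg.norm(V[k][:2]-PAD0[k][:2])<.004 for k in V)
x,y=.6326,-.1353; px,py=V["flange"][:2]
A=np.radians(np.arange(0,360,15))
a=best(x,y,.16,A); b=best(px,py,.16,A); print("yaws",np.degrees([a,b]))
pick(x,y,a,.017)
ctrl.move_l([x,y,.06],vel=.15); print("lifted grip",ctrl.current_grip_width()*91)
place(px,py,b,.023)
E
```

```text
flange [ 0.4314 -0.1127  0.3107] 17.80394667117064 -70.26560974121094 [0.0004 0.     0.0123]
foot [ 0.3528  0.2764 -0.1836] -10.519521222834772 -93.54161071777344 [ 0.0001 -0.0002 -0.0021]
channel [ 0.5415 -0.4248  0.2221] 12.728137269168505 -81.91251373291016 [ 0.0003 -0.0008  0.0005]
collar [0.6489 0.1525 0.0135] 0.7760234605071866 -85.10209655761719 [0.0003 0.0001 0.0135]
yaws [345. 345.]
grip mm 38.97445829105499 t 4.6667
lifted grip 38.70526182435184
contact True dz -0.00028879021866565907 xy err [ 0.0001 -0.    ]
t 9.9167
```

```bash
cat > v.py <<'E'
V={"flange":(.4314,-.1127,0.0),"foot":(.3528,.2764,-.1836),"channel":(.5415,-.4248,.2221),"collar":(.6489,.1525,0.0)}
E
python3 - <<'E'
from h import *; from v import V
x,y=.4408,.0802; px,py,pt=V["foot"]; t=np.radians(-14.87)
K=np.arange(4)*np.pi/2
a=best(x,y,.16,t+K); b=pt+(a-t)
print(np.degrees([a,b]))
pick(x,y,a,.015); place(px,py,b,.021)
ctrl.goto([.60,.42,.2],R(b))
img=ctrl.read_camera("top"); cv2.imwrite("pics/top1.png",img)
for k in("flange","foot"):print(k,fitpad(img,k))
over(img,[((364,272),[padline("flange",*V["flange"])]),((190,311),[padline("foot",*V["foot"])]),
 ((364,272),outline("flange",*V["flange"],.006)),((190,311),outline("foot",*V["foot"],.006))],32,6,"pics/o2.png",2)
E
```

```text
[-14.87   -10.5195]
grip mm 29.97396890858368 t 13.2417
contact True dz -0.0003748686883895125 xy err [0. 0.]
t 18.4667
flange (array([ 0.4312, -0.1126,  0.319 ]), np.float64(-83.52949523925781))
foot (array([ 0.3528,  0.2764, -0.1842]), np.float64(-38.22117614746094))
```

View pics/o2.png

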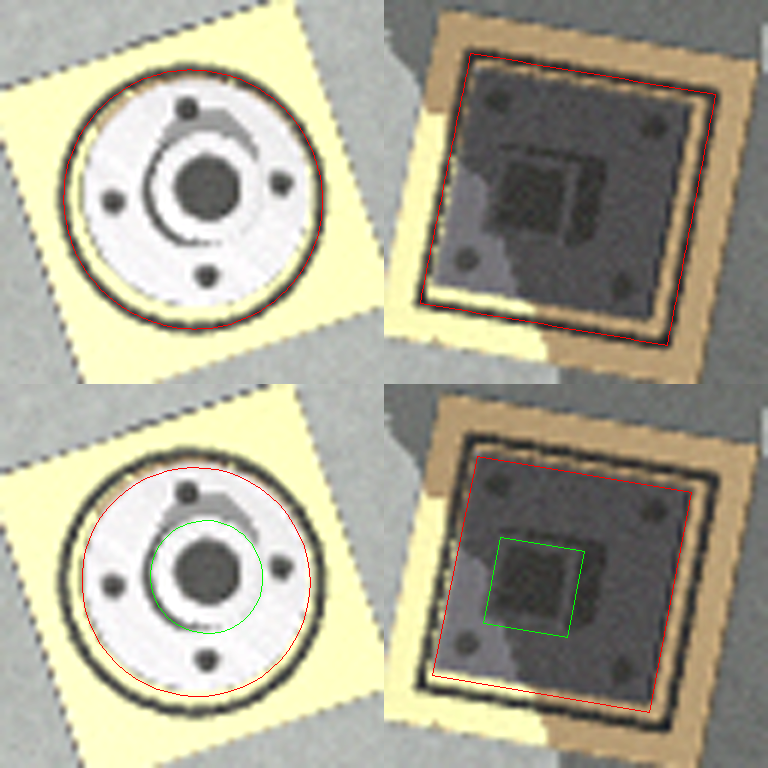

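The flange sits centred to within about 1 mm, and the foot may be off by 1 mm. I'll quantify both with a silhouette fit that takes the plate sides into account.

```bash
cat >> h.py <<'E'
def sil(k,x,y,th,z0=.006):
    if k=="flange": L=[circ(x,y,z0+h,.042) for h in(0,.01)]
    if k=="foot": L=[rect(x,y,z0+h,th,.08,.08) for h in(0,.008)]
    if k=="channel": L=[rect(x,y,z0+h,th,.09,.04) for h in(0,.035)]
    if k=="collar": L=[circ(x,y,z0+h,.025) for h in(0,.036)]
    h=cv2.convexHull(proj(np.vstack(L)).astype(np.float32))[:,0]
    h=np.vstack([h,h[:1]]); s=np.r_[0,np.cumsum(np.linalg.norm(np.diff(h,axis=0),axis=1))]
    u=np.linspace(0,s[-1],240,endpoint=False); return np.c_[np.interp(u,s,h[:,0]),np.interp(u,s,h[:,1])]
def fitsil(img,k,v0,z0=.006,d=.8,n=None):
    b=img.astype(np.float32); g=(b[...,2]-b[...,0])/(b.sum(2)+30) if z0>0 else -b.sum(2)/100   # plywood yellowness
    def cost(v):
        p=sil(k,*v,z0); c=p.mean(0); t=np.roll(p,-1,0)-np.roll(p,1,0); nn=np.c_[t[:,1],-t[:,0]]; nn/=np.linalg.norm(nn,axis=1)[:,None]+1e-9
        nn*=np.sign((nn*(p-c)).sum(1))[:,None]
        S=lambda q:cv2.remap(g,q[None,:,0].astype(np.float32),q[None,:,1].astype(np.float32),cv2.INTER_LINEAR)
        return float((S(p-d*nn)-S(p+d*nn)).mean())
    p0=np.array(v0,float); S0=p0+np.array([[0,0,0],[.003,0,0],[0,.003,0],[0,0,.04]])
    r=minimize(cost,p0,method="Nelder-Mead",options=dict(initial_simplex=S0)); return r.x,r.fun
E
python3 - <<'E'
from h import *; from v import V
img=cv2.imread("pics/top1.png")
for k in("flange","foot"):
    for d in(.6,1.0):
        v,f=fitsil(img,k,V[k],d=d); print(k,d,(v-V[k])*[1e3,1e3,57.3],f)
v,_=fitsil(img,"foot",V["foot"])
w,_=fitsil(img,"flange",V["flange"])
over(img,[((364,272),[ray(sil("flange",*w),.0)]),((190,311),[ray(sil("foot",*v),0)])],32,6,"pics/o3.png",2)
E
```

```text
flange 0.6 [ 1.2681 -0.5724  1.1994] -0.05545283854007721
flange 1.0 [ 0.8707 -0.3353  1.9612] -0.06900953501462936
foot 0.6 [ 1.7444  0.3989 -0.014 ] -0.07135036587715149
foot 1.0 [1.2716 0.3128 0.2997] -0.09134318679571152
```

View pics/o3.png

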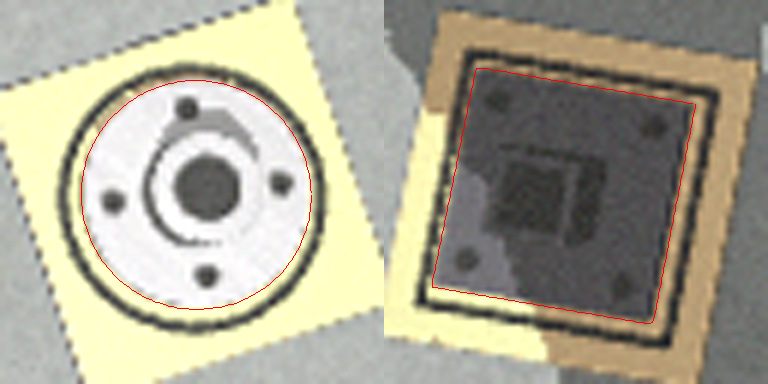

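Both fits follow the edges. The parts sit about +1.3 mm in x from the line centres in the image, which is a camera-versus-robot bias in x along the jaw direction. I'll apply it from here on. Next I'll refit the channel in the newer, shadow-free picture and move it.

```bash
sed -i 's/else -b.sum(2)\/100/else b.sum(2)\/100/' h.py; python3 - <<'E'
from h import *; from v import V
img=cv2.imread("pics/top1.png")
v0=(.3332,-.2961,np.radians(49.9))
for d in(.6,1.):
    v,f=fitsil(img,"channel",v0,z0=0,d=d); print(v,np.degrees(v[2]),f)
over(img,[((452,314),[ray(sil("channel",*v,0),0)]),((452,314),outline("channel",*v))],32,6,"pics/o4.png",2)
E
```

```text
[ 0.3339 -0.2967  0.8435] 48.33176065606925 -0.8881529569625854
[ 0.3339 -0.2966  0.8362] 47.913450913739304 -1.1886038780212402
```

View pics/o4.png

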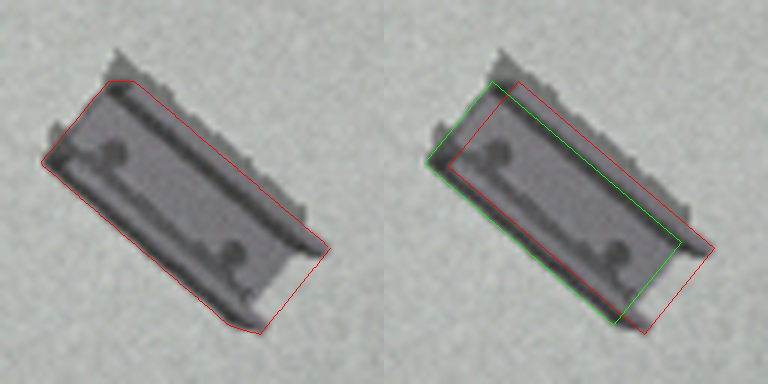

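The fit hugs the channel, with yaw about 48.3°. Now I'll move the channel, then the collar.

```bash
python3 - <<'E'
from h import *; from v import V
B=.0013; K=np.array([0.,np.pi])
x,y,t=.3339-B,-.2967,np.radians(48.3); px,py,pt=V["channel"]; px-=B
a=best(x,y,.16,t+np.pi/2+K); b=best(px,py,.16,pt+np.pi/2+K); print(np.degrees([a,b]))
pick(x,y,a,.007); place(px,py,b,.013)
x,y=.5191-B,.4004; px,py,_=V["collar"]; px-=B
A=np.radians(np.arange(0,360,15))
a=best(x,y,.16,A); b=best(px,py,.16,A); print(np.degrees([a,b]))
pick(x,y,a,.009); place(px,py,b,.015)
ctrl.goto([.38,-.38,.25],R(b+np.pi/2 if 0 else b))
print(ctrl.current_t())
img=ctrl.read_camera("top"); cv2.imwrite("pics/top2.png",img)
cv2.imwrite("pics/scene2.png",ctrl.read_camera("scene"))
E
```

```text
[318.3    282.7254]
grip mm 39.91815980274307 t 24.8
contact True dz -0.00024872699571266803 xy err [-0.      0.0001]
t 30.1333
[30. 15.]
grip mm 49.74585762055878 t 35.3667
contact True dz -6.60754495250028e-05 xy err [-0.0001 -0.    ]
t 40.65
42.8083
```

View pics/top2.png

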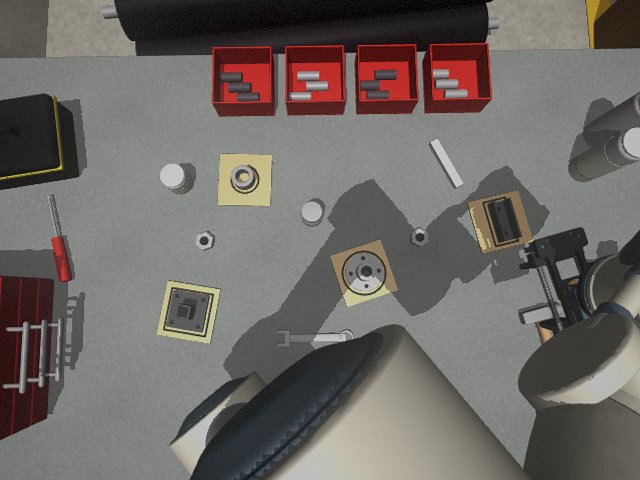

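All four parts are on their pads, and the jar (312,212) and tin (175,178) are where they were. I'll move the arm aside for an unshadowed view of the channel and flange, then measure each part.

```bash
python3 - <<'E'
from h import *; from v import V
ctrl.goto([.60,.42,.2],R(np.radians(15)))
print(ctrl.current_t())
im3=ctrl.read_camera("top"); cv2.imwrite("pics/top3.png",im3); im2=cv2.imread("pics/top2.png")
C={"flange":(364,272),"foot":(190,311),"channel":(501,222),"collar":(245,180)}
it=[]
W={}
for k,im in(("flange",im3),("foot",im2),("channel",im3),("collar",im2)):
    for d in(.6,1.): v,f=fitsil(im,k,V[k],d=d); print(k,d,(v-V[k])*[1e3,1e3,57.3],f)
    W[k]=v
T=lambda k,im:over(im,[(C[k],outline(k,*V[k],.006)),(C[k],[ray(sil(k,*W[k]),0),padline(k,*V[k])])],30,6,f"pics/t_{k}.png",2)
T("channel",im3);T("collar",im2)
cv2.imwrite("pics/o5.png",np.vstack([cv2.imread(f"pics/t_{k}.png")[:300*2] for k in("channel","collar")])[:, :])
print(cv2.imread("pics/o5.png").shape)
d=cv2.absdiff(cv2.imread("pics/top0.png"),im2).max(2)
print("jar/tin diff",d[195:228,296:328].mean(),d[160:196,158:192].mean())
E
```

```text
45.825
flange 0.6 [ 1.2759 -0.4691  0.796 ] -0.055569734424352646
flange 1.0 [ 0.8803 -0.3314  0.8036] -0.06905512511730194
foot 0.6 [1.7492 0.6278 0.0577] -0.06114818528294563
foot 1.0 [1.2772 0.3732 0.2212] -0.07496020197868347
channel 0.6 [ 0.0446 -1.2912  0.0849] -0.0613202266395092
channel 1.0 [-0.4179 -1.6598  0.2744] -0.08690328896045685
collar 0.6 [ 0.4824  1.1276 -0.3185] -0.06935600936412811
collar 1.0 [0.4057 0.9339 0.0382] -0.09326766431331635
(720, 720, 3)
jar/tin diff 8.152462121212121 9.247549019607844
```

View pics/o5.png

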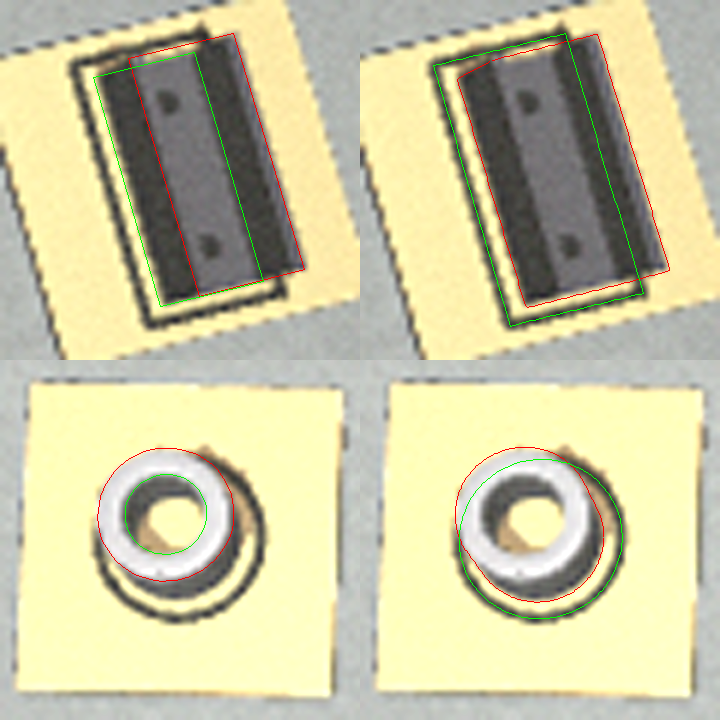

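The channel and collar sit within about 1 mm of their ideal outlines. The fit gives the flange +1.1 mm and the foot +1.5 mm in x. There is plenty of time, so I'll shift both back gently and look again.

```bash
python3 - <<'E'
from h import *; from v import V
for k,a,z,dx,dy in(("foot",V["foot"][2],.021,-.0014,-.0004),("flange",np.radians(345),.023,-.0011,.0004)):
    x,y,_=V[k]; pick(x,y,a,z); place(x+dx,y+dy,a,z,up=.16 if 0 else .12)
    ctrl.move_l([x+dx,y+dy,.2],vel=.2)
ctrl.goto([.60,-.42+.05,.3],R(np.radians(345))) if 0 else ctrl.goto([.60,.42,.2],R(np.radians(15)))
im=ctrl.read_camera("top"); cv2.imwrite("pics/top4.png",im); print(ctrl.current_t())
for k in("flange","foot","channel"):
    for d in(.6,1.): v,f=fitsil(im,k,V[k],d=d); print(k,d,(v-V[k])*[1e3,1e3,57.3],f)
cv2.imwrite("pics/scene4.png",ctrl.read_camera("scene"))
E
```

```text
grip mm 29.721127673799476 t 49.4667
contact True dz -0.0003298646450955109 xy err [0. 0.]
t 53.375
grip mm 38.59739129171326 t 57.7667
contact True dz -0.00023836896085966536 xy err [ 0.0001 -0.    ]
t 61.525
64.1333
flange 0.6 [ 0.1341 -0.091   0.4879] -0.061562761664390564
flange 1.0 [-0.1548  0.0479  0.3162] -0.07530662417411804
foot 0.6 [ 0.4443  0.0241 -0.1151] -0.07990943640470505
foot 1.0 [ 0.2069 -0.3413 -0.1341] -0.10170838236808777
channel 0.6 [ 0.2391 -1.338  -0.0429] -0.06096218526363373
channel 1.0 [-0.2573 -1.7437  0.2534] -0.08711060136556625
```

View pics/scene4.png

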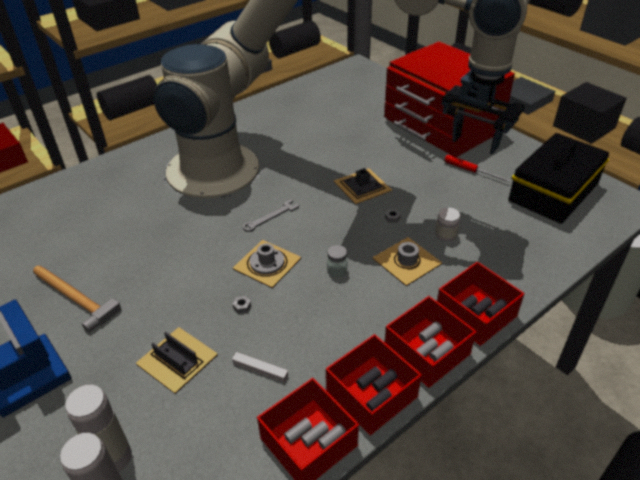

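View pics/top4.png

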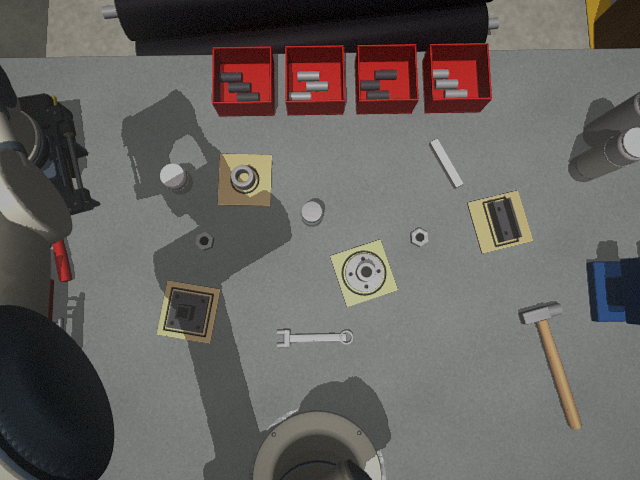

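Flange and foot now measure within about 0.4 mm, and everything is upright in both views. The channel reads −1.4 mm in y, along its jaw direction. I'll shift it once, then check and hand in.

```bash
python3 - <<'E'
from h import *; from v import V
x,y,t=V["channel"]; x-=.0013; a=np.radians(282.7254)
pick(x,y,a,.013); place(x+.0002,y+.0013,a,.013,up=.12); ctrl.move_l([x,y,.2],vel=.2)
ctrl.goto([.60,.42,.2],R(np.radians(15)))
im=ctrl.read_camera("top"); cv2.imwrite("pics/top5.png",im); print(ctrl.current_t())
for k in("flange","foot","channel"):
    for d in(.6,1.): v,f=fitsil(im,k,V[k],d=d); print(k,d,(v-V[k])*[1e3,1e3,57.3],f)
over(im,[((501,222),outline("channel",*V["channel"],.006)),((501,222),[padline("channel",*V["channel"])])],30,6,"pics/o6.png",2)
E
```

```text
grip mm 39.64789159246375 t 69.5833
contact True dz -0.0002549880201099062 xy err [-0.0001  0.0001]
t 73.5
77.075
flange 0.6 [ 0.1421 -0.0284 -0.0368] -0.061236705631017685
flange 1.0 [-0.1211  0.085   0.941 ] -0.07483693957328796
foot 0.6 [ 0.4369 -0.0417 -0.1223] -0.07699813693761826
foot 1.0 [ 0.2223 -0.4108 -0.1349] -0.09932795912027359
channel 0.6 [ 1.128   0.0977 -0.3707] -0.060970354825258255
channel 1.0 [ 0.2936 -0.3648 -0.0122] -0.08728669583797455
```

View pics/o6.png

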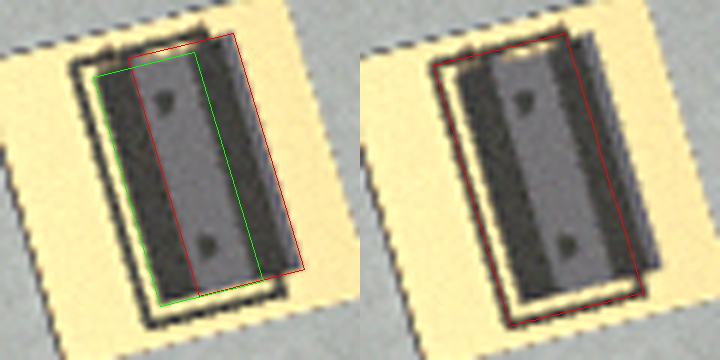

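The channel's outline now matches the ideal one to within about 1 mm. Time to hand in.

```bash
python3 -c "
from bench import ctrl
print(ctrl.sign_off(),ctrl.current_t())"
```

```text
the job is handed in; nothing more can be done
the job is handed in; nothing more can be done
```

All four parts are upright on their matching pads, and I handed the job in after 77 s on the robot's clock. I placed the flange, foot, channel and collar in that order, each lowered until light contact before release. The camera check showed small offsets on the foot, flange and channel, so I then regripped each of those and shifted it 1–1.5 mm.

| Part | Offset from line centre in the last measurement | Yaw error |
|---|---|---|
| flange | about 0.2 mm | not relevant |
| foot | about 0.5 mm | about 0.1° |
| channel | about 0.5–1.1 mm | 0–0.4° |
| collar | about 1 mm | not relevant |

- **Channel and collar:** these are less certain than the flange and foot. Their sides are tall, and the two settings of the channel fit differ by about 0.8 mm in x. For the collar, the overlay suggested less offset (about 0.3 mm) than the fit. I did not measure the collar again after the later moves, but nothing worked near it.
- **Jar and tin:** they stand at the same pixels as at the start by eye in the top view. The image difference there was small but not zero, so I did not confirm it numerically.
- **Arm:** it was parked clear of everything.

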